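Vibration check on a conveyor gearbox

ROBOT

A 6-joint arm with a two-finger parallel gripper is mounted at the origin on the work surface. World frame = base frame: x ahead of the robot, y to its left, z up, the work surface at z = 0. Lengths are in m, angles in rad, forces in N, time in s.
With the tool pointing down it reaches from about 0.35 to 0.85 m from the base axis. Payload 8.1 kg.
Tool frame: the origin (TCP) lies at the very end of the fingers, on their centre line; the grasp point (between the pads) lies 19 mm behind it (robot.grip_depth is the distance from the TCP to the grasp point, in m); z points along the fingers, y is the line along which they close (so a half turn about z gives the same grasp; the last joint's range is limited). The gripper opens to 93 mm and grips with 3 to 60 N. Pads are 15 mm wide; open, the fingers measure 128 mm over their backs; the gripper's body (75 mm by 188 mm) begins 65 mm behind the grasp point.
Start: joints at [-1.295, 0.13, 1.488, -0, 1.523, -0.085], TCP at [0.212, -0.561, 0.219] pointing down, gripper open.
Joint ranges: [-2.96, 2.96], [-0.89, 2.26], [0.02, 2.5], [-1.34, 4.48], [0, 2.73], [-2.66, 2.66]. Speed limits (rad/s): [2.39, 2.39, 2.79, 3.14, 3.14, 3.14].

INTERFACE

Orientations are given as a rotation vector (axis times angle).
In Python, from plant import robot gives the robot as it stands. The module is installed in compiled form; this text tells all that it offers.
- The arm moves only by the shell command python3 -m jog 'ROWS' [FORCE]. ROWS is JSON, a list that holds one entry, the list of rows, each a list of 7 numbers: the turn, a rotation vector about the tool's x, y, z in degrees, then the shift along the tool's x, y, z in cm, then the finger opening in cm, from 0 to 9.3. A call has 1 to 5 rows; each row shifts and turns the commanded pose from where the row before left it, along the tool's axes as they then stand; what a row does not reach is not made up. A row lasts 1/12 s, in which the tool goes at most 41.7 mm and 7.16 degrees, less where a joint would pass 70% of its speed; a pose out of reach is approached as far as the arm can. A call is refused whole if a number of a shift passes 4.17 or a number of a turn 7.16, either way. A call with a gripper value outside its range is refused whole. The fingers move at their own pace and stop on an object; FORCE is the grip in N (left out, the last holds). Time passes only in rows, so rows that do not move let the fingers close. It gives the time, the measured TCP pose, the force and the opening at its end, in the units of the state.
- robot.read_state(): the state, without advancing time (a new reading comes with each control period).
- robot.read_camera(name): name is "scene" or "top"; returns a dict with "img" (420x560x3 uint8, red, green, blue), "fx", "fy", "cx", "cy" (pixels), "extrinsics" (4x4, takes a point from camera to world coordinates). Camera axes: x right, y up, looking along -z (the intrinsics and any distortion apply to the point x, -y, -z); pixel columns grow to the right and rows downward; lengths in m; the calibration is good to about 2 mm. A picture is of the moment at which its call begins. There is no depth.
- robot.close_job(): hands the job in, once; it reports no verdict.
Trained networks look in a picture, given as the dict that the camera call returned (one of the last four; its "shot" number tells which), for a name from the list of things; names that differ only in an ending like _2 or _b are one class to them, and where a whole thing is asked for, a point or a joint stands for the part that bears it (a point fixed in the world has none). Each returns a list of dicts, best first, with "confidence" (0 to 1); they miss things now and then, are a little off and sometimes report something else, mostly with a low value. They report only what shows in the picture. A call takes as long as a camera call.
- robot.masks_of(picture, label): "pixels" (420x560 bool, what is visible of it) and "point" ([column, row] in pixels, amid what is visible of it).
- robot.pinpoint(picture, label): "point" ([column, row] in pixels: a listed point, or the origin of a listed thing).
The state is a dict: "t": time; "q": joint angles; "dq": joint speeds; "joint_torque": joint torques, N m; "tool_pos": TCP position; "orientation": TCP orientation; "force": force on the tool from outside, world axes, zero at the start; "wrist_torque": the same for the moment, N m; "opening": finger opening in m.
Only numpy, scipy, OpenCV 4.12 (cv2) and the standard library are available. Lean on these libraries where they do the work, as an engineer would, in place of code of your own. Each camera call takes 0.05 s, during which the arm holds its last target. There are 200 camera calls.

TASK

Swing the little dust cover on the gearbox well aside (some 60 degrees or more) to bare the round steel measuring spot, and set the sprung tip of the vibration probe, taken from its stand, on that spot: square to the sloping face and pushing lightly, so that the tip goes in about halfway, never hard. Finish while still gripping the probe and holding it there, with the cover left aside and the bottle, label roll and carton where they were.

Things in the scene. Friction and masses are not known exactly. Their poses are not given: they have to be found in the camera images.
- drive: Conveyor drive unit, fixed: base plate, grey gearbox 110 mm wide at its robot end, finned motor behind, rubber drum at its left (drum top at 100 mm). Origin on the table under the gearbox's middle; x to the motor, y to the drum, z up. The gearbox's flat top, 90 x 110 mm, slopes 25 degrees down to the unit's -x; middle at x -20, y 0, z 115 mm, upper edge at z 134; motor's terminal box top z 135.
- pad: The measuring spot: a round steel disc, 18 mm across and 3 mm high, in a thin black ring 28 mm across, in the middle of the gearbox's sloping face; fixed to the drive unit. Origin at the middle of its underside; z is the face's normal (25 degrees from vertical, leaning towards the robot side), x points uphill along the face, y to the drum side.
- spot (a point): Middle of the steel disc's outer surface, 3 mm above the sloping face; axes as pad.
- cover (a joint): Dust cover: aluminium plate 64 x 30 x 4 mm parallel to the sloping face, its top 10 mm above the face. Pivot normal to the face, 32 mm uphill of the spot. Value in rad: 0 = pointing straight downhill (spot covered), growing as its lower end swings left (+y, drum side), stop at 1.5; starts at 0 to 0.2. Stiff hinge, stays where left; about 1 N at the knob moves it.
- cover_knob (a point): Middle of the top end of the cover's knob: a black round post 9 mm in diameter that stands 20 mm up from the plate (normal to the face), 50 mm from the pivot, near the cover's lower end. Push it sideways or pinch it and follow the arc.
- cover_pivot (a point): The cover's pivot, on the plate's top side (10 mm above the sloping face); turns with the cover: its z is the normal of the face and its -x points along the cover to the knob.
- probe: Probe, 0.15 to 0.24 kg, upright in its stand: white handle 28 x 28 mm square, 75 mm long, over a black collar 40 x 40 x 6 mm; below, a steel nozzle 16 mm across, 45 mm long, with a thin sprung tip out 20 mm. Origin at the middle of the collar's underside, z from tip to handle: handle z 6 to 81, nozzle end z -45, tip end z -65 mm unpressed; x, y normal to the handle's flats. Grip by the flats.
- tip (a point): Rounded end of the probe's sprung tip (7 mm in diameter); axes as probe.
- plunger (a joint): How far the sprung tip is pushed into the probe, m: 0 = fully out, 0.010 = stop (10 mm of travel). Spring: about 1 N at the start, 3.5 N halfway, 6 N at the stop.
- stand: Grey plastic block, fixed to the table, 64 x 64 x 85 mm high, with a square hole 27 mm wide from its top; the probe hangs in it by its collar, on the top face. Origin at the middle of its underside; the probe must be raised 70 mm to be free of it.
- sanitiser: White bottle, 64 mm across, 170 mm high, bystander; origin at the middle of its underside.
- label_roll: White paper label roll lying flat, 90 mm across, 28 mm high, bystander; origin at the middle of its underside.
- carton: Small cardboard carton 110 x 80 x 60 mm, bystander; origin at the middle of its underside.

How it is judged:
By the outcome, as a careful person would: the job done as asked, in the order asked, and still so for the second after the job is handed in, while the arm keeps its last pose, push and grip.
It also fails if it takes over 48 s, if anything falls off the work surface, if the arm or the gripper's body presses on something with over 40 N, if the wrist force passes 120 N, or if a joint passes its speed limit or range.

## Working session

There is one attempt and no reset: what is moved stays moved. The work goes in short steps, Python scripts to look and compute and a shell command to move; the robot and the scene stay as the last step left them, time stands still between calls to the robot, and variables do not carry over. Pictures are saved under pics/ and viewed, on a budget of 10 in all, crops included, one or two more only if the job needs it, and the job is handed in when it is done.

```bash
mkdir -p pics; cat > h.py <<'E'
from plant import robot
import numpy as np, cv2
from scipy.spatial.transform import Rotation as R
def px_ray(p,uv):
    d=np.array([(uv[0]-p['cx'])/p['fx'],-(uv[1]-p['cy'])/p['fy'],-1.]);E=np.array(p['extrinsics'])
    d=E[:3,:3]@d; return E[:3,3],d/np.linalg.norm(d)
def tri(rays):
    A=sum(np.eye(3)-np.outer(d,d) for o,d in rays);b=sum((np.eye(3)-np.outer(d,d))@o for o,d in rays)
    x=np.linalg.solve(A,b);return x,[round(1000*np.linalg.norm(np.cross(x-o,d)),1) for o,d in rays]
def atz(ray,z): o,d=ray; return o+d*(z-o[2])/d[2]
def proj(p,X):
    E=np.array(p['extrinsics']);c=E[:3,:3].T@(np.array(X)-E[:3,3]);return [p['cx']-p['fx']*c[0]/c[2],p['cy']+p['fy']*c[1]/c[2]]
def save(p,n,crop=None,s=1):
    im=p['img'][:,:,::-1]
    if crop: im=im[crop[1]:crop[3],crop[0]:crop[2]]
    cv2.imwrite('pics/'+n,cv2.resize(im,None,fx=s,fy=s,interpolation=cv2.INTER_CUBIC))
def find(names,ps):
    for n in names:
        rs=[]
        for p in ps:
            q=robot.pinpoint(p,n)
            if q: rs.append(px_ray(p,q[0]['point'])); print(n,[round(float(v),1) for v in q[0]['point']],round(q[0]['confidence'],2),'z0',atz(rs[-1],0).round(3))
            else: print(n,'none')
        if len(rs)==2: x,e=tri(rs);print('   tri',x.round(4),e)
E
python3 - <<'E'
from h import *
a=robot.read_camera('scene');b=robot.read_camera('top')
save(a,'s1.png');save(b,'t1.png')
for p in(a,b):print({k:(np.array(v).round(3).tolist()) for k,v in p.items() if k!='img'})
find(['drive','pad','spot','cover_knob','cover_pivot','probe','tip','stand','sanitiser','label_roll','carton'],[a,b])
s=robot.read_state();print(s)
E
```

```text
{'fx': 400.375, 'fy': 400.375, 'cx': 277.892, 'cy': 210.354, 'extrinsics': [[-0.255, -0.584, 0.77, 1.208], [0.967, -0.158, 0.2, 0.188], [0.005, 0.796, 0.605, 0.621], [0.0, 0.0, 0.0, 1.0]], 'shot': 1}
{'fx': 539.27, 'fy': 539.27, 'cx': 279.655, 'cy': 208.436, 'extrinsics': [[-0.023, 0.987, -0.16, 0.398], [-1.0, -0.02, 0.024, 0.03], [0.02, 0.16, 0.987, 1.19], [0.0, 0.0, 0.0, 1.0]], 'shot': 2}
drive [307.9, 272.3] 0.81 z0 [0.612 0.1   0.   ]
drive [233.1, 204.2] 0.72 z0 [0.602 0.105 0.   ]
   tri [ 0.6041  0.1022 -0.0073] [np.float64(3.4), np.float64(3.4)]
pad none
pad none
spot none
spot none
cover_knob [321.2, 207.2] 0.52 z0 [0.375 0.088 0.   ]
cover_knob [222.5, 216.0] 0.72 z0 [0.576 0.129 0.   ]
   tri [0.5563 0.1135 0.1356] [np.float64(4.1), np.float64(4.1)]
cover_pivot [313.8, 220.1] 0.61 z0 [0.433 0.079 0.   ]
cover_pivot [229.7, 191.3] 0.78 z0 [0.632 0.112 0.   ]
   tri [0.6047 0.103  0.1374] [np.float64(0.1), np.float64(0.1)]
probe [206.6, 170.3] 0.6 z0 [ 0.284 -0.269  0.   ]
probe [382.1, 280.1] 0.9 z0 [ 0.427 -0.22   0.   ]
   tri [ 0.4243 -0.2001  0.0942] [np.float64(0.1), n
[... 716 characters left out ...]
(3.3), np.float64(3.3)]
{'t': 1.2, 'q': array([-1.29538851e+00,  1.30409099e-01,  1.48815152e+00,  6.27653650e-06,
        1.52300810e+00, -8.53855203e-02]), 'dq': array([ 2.28620284e-04,  2.21134536e-03, -9.31561677e-05, -1.27940941e-03,
       -1.65141803e-03,  9.80194075e-04]), 'joint_torque': array([ 6.37020275e-04, -5.59776628e+01, -4.92056394e+01,  7.67530943e-02,
        2.29722087e-02, -5.85440466e-05]), 'tool_pos': array([ 0.21184751, -0.5613807 ,  0.21865644]), 'orientation': array([3.09059000e+00, 5.63659351e-01, 1.33704680e-05]), 'force': array([ 0.90430768,  0.22688346, -0.4034132 ]), 'wrist_torque': array([ 0.06287267,  0.02181052, -0.0255239 ]), 'opening': 0.09286946419294594}
```

View both.

View pics/s1.png

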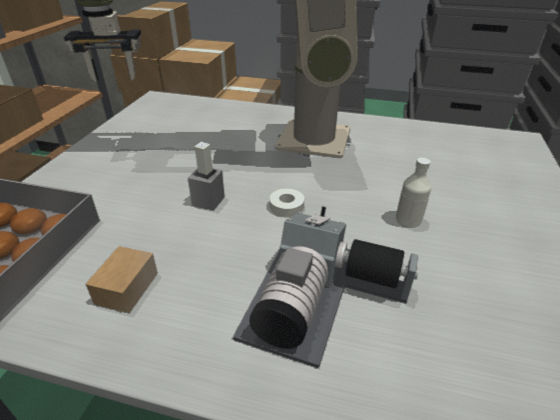

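View pics/t1.png

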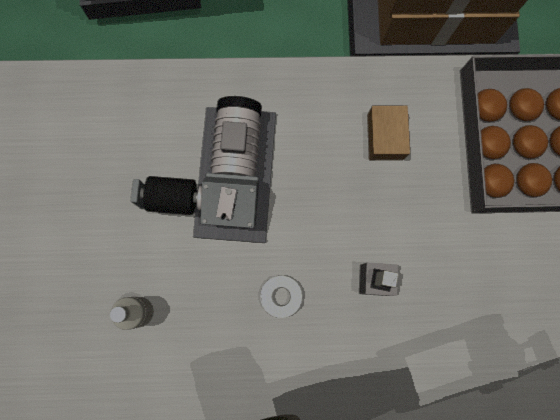

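```bash
python3 - <<'E'
from h import *
b=cv2.imread('pics/t1.png')
c=np.hstack([cv2.resize(b[165:255,185:285],None,fx=4,fy=4,interpolation=3),cv2.resize(b[250:310,350:410],None,fx=6,fy=6,interpolation=3)])
cv2.imwrite('pics/c1.png',c);print(c.shape)
p=robot.read_camera('top')
P=[atz(px_ray(p,u),0.01) for u in [(206,107),(276,113),(266,241),(195,236)]]
for x in P:print(x.round(3))
for i,j in((3,0),(2,1),(1,0),(2,3)):
    d=P[j]-P[i];print(np.degrees(np.arctan2(d[1],d[0])).round(1))
for n in ['probe','stand','drive']:
    m=robot.masks_of(p,n)[0]['pixels'].astype(np.uint8);cs=max(cv2.findContours(m,0,1)[0],key=cv2.contourArea);print(n,cv2.minAreaRect(cs))
E
```

```text
(360, 760, 3)
[0.827 0.164 0.01 ]
[0.81  0.005 0.01 ]
[0.517 0.033 0.01 ]
[0.531 0.188 0.01 ]
-4.7
-5.5
84.0
84.7
probe ((383.88458251953125, 280.0769348144531), (24.122283935546875, 19.415496826171875), 11.309932708740234)
stand ((377.5, 278.5), (33.0, 39.0), 90.0)
drive ((201.72833251953125, 165.2684326171875), (138.69488525390625, 145.1095428466797), 4.610649585723877)
```

View pics/c1.png

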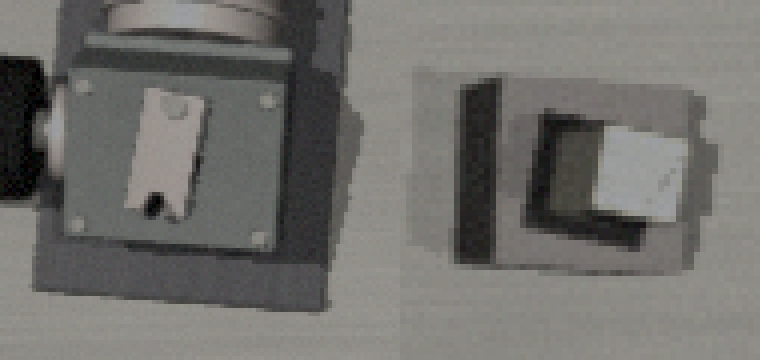

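```bash
cat >> h.py <<'E'
def plan(Tp,TR,off=None,n=None):
    """rows (tool-frame) from measured pose to target TCP pos Tp, rot TR; shift applied along tool axes before row's turn"""
    s=robot.read_state();p0=np.array(s['tool_pos']);R0=R.from_rotvec(s['orientation'])
    rv=(R0.inv()*TR).as_rotvec();dp=np.array(Tp)-p0
    n=n or int(np.ceil(max(np.linalg.norm(dp)/.040,np.degrees(np.linalg.norm(rv))/7.0,1)))
    print('from',p0.round(4),'dist',dp.round(4),'turn',np.degrees(rv).round(1),'n',n)
    for i in range(n):
        Ri=R0*R.from_rotvec(rv*i/n);sh=Ri.inv().apply(dp/n)*100
        print([float(v) for v in np.r_[(np.degrees(rv)/n).round(2),sh.round(2)]])
def tool(xy_yaw,tiltR=None):
    "tool down with x yaw (deg) in frame tiltR"
    c,s=np.cos(np.radians(xy_yaw)),np.sin(np.radians(xy_yaw))
    x=np.array([c,s,0]);z=np.array([0,0,-1.]);M=R.from_matrix(np.c_[x,np.cross(z,x),z])
    return M if tiltR is None else tiltR*M
YAW=-5.1;PIV0=np.array([.6045,.1025,.1376])
RD=R.from_euler('z',YAW,degrees=True)
FACE=RD*R.from_euler('y',-25,degrees=True)   # x uphill, z normal
ORG=PIV0-RD.apply([.0048,0,.1376])
SPOT=PIV0+FACE.apply([-.032,0,-.007])
def knob(th,h=.020): return PIV0+FACE.apply([-.05*np.cos(th),.05*np.sin(th),h])
E
python3 - <<'E'
from h import *
print(FACE.apply([0,0,1]),ORG,SPOT)
a=robot.read_camera('scene');b=robot.read_camera('top')
print('base corners drive', )
for th in(0,.1,.2):print(th,knob(th).round(4),np.round(proj(a,knob(th)),1),np.round(proj(b,knob(th)),1),np.round(proj(b,knob(th,0)),1))
def yaw(P):
    for i,j in zip(range(len(P)-1),range(1,len(P))):
        d=P[j]-P[i];print(np.degrees(np.arctan2(d[1],d[0])).round(1),np.linalg.norm(d).round(4),end=' ')
    print(np.mean(P,0).round(4))
yaw([atz(px_ray(b,u),.166) for u in [(383.8,271.2),(398.3,273.3),(397.5,287),(381.7,285),(383.8,271.2)]])
yaw([atz(px_ray(b,u),.091) for u in [(374.2,268.7),(370.8,288),(390,291.3)]])
yaw([atz(px_ray(b,u),.085) for u in [(366.5,263),(398.5,265.2),(396.7,295.3),(366.2,294.3),(366.5,263)]])
# scene view of probe handle mask axis
find(['cover_knob','cover_pivot','probe'],[a,b])
plan(knob(.12)+FACE.apply([0,0,.05]),tool(180,FACE))
E
```

```text
[-0.42094514  0.03756835  0.90630779] [0.599719   0.10292669 0.        ] [0.57855958 0.10481512 0.11773206]
base corners drive
0 [0.5509 0.1073 0.1346] [320.6 205.6] [227.8 218.4] [228.8 215.5]
0.1 [0.5516 0.1122 0.1347] [323.  206.2] [225.3 218.1] [226.3 215.2]
0.2 [0.5527 0.1171 0.135 ] [325.3 206.7] [222.8 217.5] [223.9 214.7]
-99.5 0.0277 173.3 0.0258 81.6 0.0301 -11.8 0.0263 [ 0.4272 -0.1985  0.166 ]
167.0 0.0397 -101.0 0.0393 [ 0.4195 -0.1929  0.091 ]
-95.2 0.0658 173.2 0.0612 86.8 0.0621 -3.4 0.0634 [ 0.4329 -0.196   0.085 ]
cover_knob [323.8, 206.1] 0.54 z0 [0.369 0.093 0.   ]
cover_knob [217.5, 216.4] 0.8 z0 [0.575 0.14  0.   ]
   tri [0.5555 0.1207 0.1392] [np.float64(6.4), np.float64(6.4)]
cover_pivot [311.8, 220.7] 0.55 z0 [0.437 0.075 0.   ]
cover_pivot [227.6, 189.3] 0.96 z0 [0.636 0.117 0.   ]
   tri [0.609  0.1034 0.1393] [np.float64(3.5), np.float64(3.5)]
probe [206.5, 172.9] 0.91 z0 [ 0.298 -0.264  0.   ]
probe [383.7, 278.7] 0.87 z0 [ 0.43  -0.224  0.   ]
   tri [ 0.4265 -0.2026  0.0878] [np.float64(2.4), np.float64(2.4)]
from [ 0.2118 -0.5614  0.2186] dist [ 0.318
[... 286 characters left out ...]
.64, -0.1]
[-1.46, -0.33, -6.56, 3.24, -0.26, -0.13]
[-1.46, -0.33, -6.56, 3.25, 0.11, -0.16]
[-1.46, -0.33, -6.56, 3.21, 0.49, -0.17]
[-1.46, -0.33, -6.56, 3.14, 0.86, -0.17]
[-1.46, -0.33, -6.56, 3.02, 1.21, -0.16]
[-1.46, -0.33, -6.56, 2.86, 1.55, -0.14]
[-1.46, -0.33, -6.56, 2.66, 1.87, -0.11]
[-1.46, -0.33, -6.56, 2.43, 2.17, -0.08]
[-1.46, -0.33, -6.56, 2.16, 2.43, -0.03]
[-1.46, -0.33, -6.56, 1.87, 2.66, 0.02]
[-1.46, -0.33, -6.56, 1.56, 2.86, 0.08]
[-1.46, -0.33, -6.56, 1.22, 3.02, 0.15]
[-1.46, -0.33, -6.56, 0.87, 3.13, 0.22]
[-1.46, -0.33, -6.56, 0.51, 3.2, 0.3]
[-1.46, -0.33, -6.56, 0.14, 3.23, 0.38]
[-1.46, -0.33, -6.56, -0.23, 3.22, 0.46]
[-1.46, -0.33, -6.56, -0.59, 3.16, 0.54]
```

```bash
python3 - <<'E'
from h import *
plan(knob(.18)+FACE.apply([0,0,.08]),tool(180,FACE),n=25)
E
```

```text
from [ 0.2118 -0.5614  0.2186] dist [ 0.307   0.6805 -0.0112] turn [ -33.5   -7.7 -151. ] n 25
[-1.34, -0.31, -6.04, 2.11, -2.11, 0.04]
[-1.34, -0.31, -6.04, 2.32, -1.88, -0.01]
[-1.34, -0.31, -6.04, 2.51, -1.62, -0.07]
[-1.34, -0.31, -6.04, 2.66, -1.35, -0.12]
[-1.34, -0.31, -6.04, 2.79, -1.06, -0.16]
[-1.34, -0.31, -6.04, 2.88, -0.76, -0.2]
[-1.34, -0.31, -6.04, 2.94, -0.44, -0.23]
[-1.34, -0.31, -6.04, 2.97, -0.13, -0.25]
[-1.34, -0.31, -6.04, 2.97, 0.19, -0.26]
[-1.34, -0.31, -6.04, 2.93, 0.51, -0.27]
[-1.34, -0.31, -6.04, 2.86, 0.82, -0.27]
[-1.34, -0.31, -6.04, 2.75, 1.13, -0.26]
[-1.34, -0.31, -6.04, 2.62, 1.41, -0.25]
[-1.34, -0.31, -6.04, 2.45, 1.69, -0.22]
[-1.34, -0.31, -6.04, 2.26, 1.94, -0.19]
[-1.34, -0.31, -6.04, 2.04, 2.17, -0.16]
[-1.34, -0.31, -6.04, 1.8, 2.38, -0.11]
[-1.34, -0.31, -6.04, 1.54, 2.56, -0.07]
[-1.34, -0.31, -6.04, 1.26, 2.71, -0.01]
[-1.34, -0.31, -6.04, 0.97, 2.82, 0.05]
[-1.34, -0.31, -6.04, 0.67, 2.91, 0.11]
[-1.34, -0.31, -6.04, 0.36, 2.96, 0.18]
[-1.34, -0.31, -6.04, 0.05, 2.98, 0.24]
[-1.34, -0.31, -6.04, -0.26, 2.96, 0.31]
[-1.34, -0.31, -6.04, -0.57, 2.91, 0.38]
```

```bash

python3 -m jog '[[[-1.3,-0.3,-6,2.1,-2.1,0,3],[-1.3,-0.3,-6,2.3,-1.9,0,3],[-1.3,-0.3,-6,2.5,-1.6,-0.1,3],[-1.3,-0.3,-6,2.7,-1.4,-0.1,3],[-1.3,-0.3,-6,2.8,-1.1,-0.2,3]]]' 20
python3 -m jog '[[[-1.3,-0.3,-6,2.9,-0.8,-0.2,3],[-1.3,-0.3,-6,2.9,-0.4,-0.2,3],[-1.3,-0.3,-6,3,-0.1,-0.2,3],[-1.3,-0.3,-6,3,0.2,-0.3,3],[-1.3,-0.3,-6,2.9,0.5,-0.3,3]]]'
python3 -m jog '[[[-1.3,-0.3,-6,2.9,0.8,-0.3,3],[-1.3,-0.3,-6,2.7,1.1,-0.3,3],[-1.3,-0.3,-6,2.6,1.4,-0.2,3],[-1.3,-0.3,-6,2.4,1.7,-0.2,3],[-1.3,-0.3,-6,2.3,1.9,-0.2,3]]]'
python3 -m jog '[[[-1.3,-0.3,-6,2,2.2,-0.2,3],[-1.3,-0.3,-6,1.8,2.4,-0.1,3],[-1.3,-0.3,-6,1.5,2.6,-0.1,3],[-1.3,-0.3,-6,1.3,2.7,0,3],[-1.3,-0.3,-6,1,2.8,0,3]]]'
python3 -m jog '[[[-1.3,-0.3,-6,0.7,2.9,0.1,3],[-1.3,-0.3,-6,0.4,3,0.2,3],[-1.3,-0.3,-6,0,3,0.2,3],[-1.3,-0.3,-6,-0.3,3,0.3,3],[-1.3,-0.3,-6,-0.6,2.9,0.4,3]]]'
python3 - <<'E'
from h import *
plan(knob(.18)+FACE.apply([0,0,.03]),tool(180,FACE));print(robot.read_state()['q'])
E
```

```text
t: 2.22
tool_pos: [0.2734, -0.4233, 0.2171]
orientation: [2.731, 1.302, -0.008]
force: [1.0, 0.7, 0.5]
opening: 0.0646
t: 2.63
tool_pos: [0.3356, -0.2875, 0.2156]
orientation: [2.215, 1.899, -0.015]
force: [0.5, 0.3, 0.5]
opening: 0.0325
t: 3.05
tool_pos: [0.3974, -0.1525, 0.2141]
orientation: [1.585, 2.34, -0.02]
force: [0.4, 0.6, -0.3]
opening: 0.0301
t: 3.47
tool_pos: [0.4607, -0.0167, 0.2133]
orientation: [0.88, 2.612, -0.024]
force: [-0.1, 0.1, -0.3]
opening: 0.0299
t: 3.88
tool_pos: [0.5252, 0.1193, 0.2116]
orientation: [0.141, 2.711, -0.027]
force: [0.0, 0.5, -0.3]
opening: 0.0298
from [0.5252 0.1193 0.2116] dist [ 0.0147 -0.0021 -0.0495] turn [-0.2 -0.5 -0.8] n 2
[-0.1, -0.27, -0.4, 0.35, -0.03, 2.56]
[-0.1, -0.27, -0.4, 0.36, -0.04, 2.56]
[ 0.21853272 -0.44359607  2.07736888 -0.14460513  1.10404553 -1.20980535]
```

```bash

python3 -m jog '[[[-0.1,-0.3,-0.4,0.3,0,2.4,3],[-0.1,-0.3,-0.4,0.3,0,2.4,3],[0,0,0,0,0,0,3]]]'
python3 - <<'E'
from h import *
a=robot.read_camera('scene');b=robot.read_camera('top')
print(np.round(proj(a,knob(.18)),1))
find(['cover_knob'],[a,b])
c=np.hstack([cv2.resize(a['img'][140:240,265:385],None,fx=3.3,fy=3.3,interpolation=3),cv2.resize(b['img'][150:250,170:290],None,fx=3.3,fy=3.3,interpolation=3)])
cv2.imwrite('pics/c2.png',c[:,:,::-1])
E
```

```text
t: 4.13
tool_pos: [0.5368, 0.116, 0.1597]
orientation: [0.127, 2.71, -0.03]
force: [-0.8, -0.5, -1.9]
opening: 0.0298
[324.8 206.6]
cover_knob [323.8, 207.3] 0.45 z0 [0.374 0.094 0.   ]
cover_knob [221.1, 218.8] 0.78 z0 [0.57  0.132 0.   ]
   tri [0.5512 0.1174 0.1324] [np.float64(3.3), np.float64(3.3)]
```

View pics/c2.png

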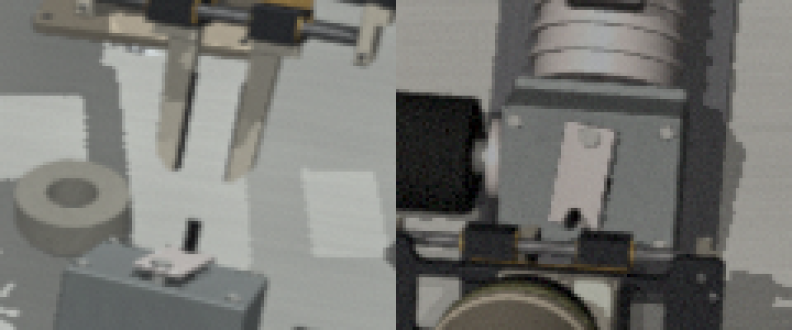

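```bash
python3 - <<'E'
from h import *
plan(knob(.18)+FACE.apply([0,0,-.012]),tool(180,FACE),n=2)
E
```

```text
from [0.5397 0.1161 0.1669] dist [ 0.0179 -0.0004 -0.0429] turn [-0.1  0.1 -0.4] n 2
[-0.04, 0.05, -0.18, 0.1, 0.06, 2.32]
[-0.04, 0.05, -0.18, 0.1, 0.06, 2.32]
```

```bash

python3 -m jog '[[[0,0,0,0.1,0,1.2,3],[0,0,0,0.1,0,1.2,3],[0,0,0,0,0,1.2,3],[0,0,0,0,0,0.9,3],[0,0,0,0,0,0,3]]]'
python3 -m jog '[[[0,0,0,0,0,0,1.4],[0,0,0,0,0,0,1.4],[0,0,0,0,0,0,1.4]]]' 10
python3 - <<'E'
from h import *
s=robot.read_state();x=FACE.inv().apply(s['tool_pos']-PIV0);print(x.round(4),s['force'])
E
```

```text
t: 4.75
tool_pos: [0.5563, 0.1142, 0.1232]
orientation: [0.129, 2.703, -0.028]
force: [-0.8, 0.1, -0.2]
opening: 0.0298
t: 5.0
tool_pos: [0.5568, 0.1147, 0.1249]
orientation: [0.129, 2.701, -0.027]
force: [-0.1, -0.8, 0.2]
opening: 0.0163
[-0.0494  0.0079  0.009 ] [-0.09145214 -0.79971145  0.1943731 ]
```

```bash

python3 -m jog '[[[0,0,5,0,0,0,1.4],[0,0,4,0,0,0,1.4],[0,0,5.9,-0.03,0.52,0,1.4],[0,0,5.9,-0.03,0.52,0,1.4],[0,0,5.9,-0.03,0.52,0,1.4]]]'
python3 -m jog '[[[0,0,5.9,-0.03,0.52,0,1.4],[0,0,5.9,-0.03,0.52,0,1.4],[0,0,5.9,-0.03,0.52,0,1.4]]]'
python3 - <<'E'
from h import *
s=robot.read_state();x=FACE.inv().apply(s['tool_pos']-PIV0);print(x.round(4),np.hypot(x[0],x[1]),np.arctan2(x[1],-x[0]),s['force'])
find(['cover_knob'],[robot.read_camera('scene'),robot.read_camera('top')])
E
```

```text
t: 5.42
tool_pos: [0.562, 0.1289, 0.1262]
orientation: [0.757, 2.603, 0.113]
force: [-1.1, -0.5, -1.0]
opening: 0.0137
t: 5.67
tool_pos: [0.5713, 0.1409, 0.1299]
orientation: [1.154, 2.467, 0.204]
force: [-2.6, -0.0, -0.5]
opening: 0.0138
[-0.0363  0.0353  0.0084] 0.05062933626659243 0.7715376981629873 [-2.55017028 -0.00859306 -0.51347365]
cover_knob [335.5, 210.9] 0.77 z0 [0.382 0.126 0.   ]
cover_knob [209.2, 210.2] 0.88 z0 [0.59  0.158 0.   ]
   tri [0.5673 0.1414 0.1399] [np.float64(1.8), np.float64(1.8)]
```

Following the arc well. Continue to ~1.4.

```bash

python3 -m jog '[[[0,0,5.9,-0.04,0.52,0,1.4],[0,0,5.9,-0.04,0.52,0,1.4],[0,0,5.9,-0.03,0.52,0,1.4],[0,0,5.9,-0.03,0.52,0,1.4],[0,0,5.9,-0.03,0.52,0,1.4]]]'
python3 -m jog '[[[0,0,5.9,-0.03,0.45,0,1.4],[0,0,0,0,0,0,1.4],[0,0,0,0,0,0,1.4]]]'
python3 - <<'E'
from h import *
s=robot.read_state();x=FACE.inv().apply(s['tool_pos']-PIV0);print(x.round(4),np.hypot(x[0],x[1]),np.arctan2(x[1],-x[0]),s['force'])
find(['cover_knob'],[robot.read_camera('scene'),robot.read_camera('top')])
E
```

```text
t: 6.28
tool_pos: [0.5925, 0.1515, 0.1387]
orientation: [1.765, 2.124, 0.345]
force: [-1.8, 0.5, -0.6]
opening: 0.014
t: 6.53
tool_pos: [0.597, 0.152, 0.141]
orientation: [1.87, 2.043, 0.371]
force: [0.1, -0.3, -0.4]
opening: 0.014
[-0.0093  0.0486  0.0081] 0.04947009754455814 1.3818037635892806 [ 0.13478262 -0.31625145 -0.44592355]
cover_knob [340.9, 213.0] 0.57 z0 [0.387 0.14  0.   ]
cover_knob [202.0, 196.1] 0.84 z0 [0.622 0.174 0.   ]
   tri [0.5927 0.1538 0.1561] [np.float64(1.7), np.float64(1.7)]
```

```bash

python3 -m jog '[[[0,0,0,0,0,0,2.4],[0,0,0,0,0,0,2.4],[0,0,0,0,0,-1,2.4],[0,0,0,0,0,-3,2.4],[0,0,0,0,0,-4,2.4]]]'
python3 -m jog '[[[0,0,0,0,0,-4,9.3]]]'
python3 - <<'E'
from h import *
for i in range(2):
    a=robot.read_camera('scene');b=robot.read_camera('top')
    find(['cover_knob','cover_pivot','spot','pad'],[a,b])
print('model spot',SPOT,proj(a,SPOT),proj(b,SPOT))
c=np.hstack([cv2.resize(a['img'][160:260,265:385],None,fx=3.3,fy=3.3,interpolation=3),cv2.resize(b['img'][150:250,170:290],None,fx=3.3,fy=3.3,interpolation=3)])
cv2.imwrite('pics/c3.png',c[:,:,::-1])
# probe approach
plan([.425,-.200,.25],tool(78))
E
```

```text
t: 7.15
tool_pos: [0.5609, 0.1545, 0.2105]
orientation: [1.879, 2.042, 0.364]
force: [1.3, 0.2, -0.7]
opening: 0.024
t: 7.23
tool_pos: [0.5447, 0.1565, 0.2499]
orientation: [1.877, 2.04, 0.369]
force: [0.7, -1.0, 0.4]
opening: 0.027
cover_knob [339.9, 214.5] 0.5 z0 [0.394 0.139 0.   ]
cover_knob [202.1, 197.1] 0.84 z0 [0.62  0.174 0.   ]
   tri [0.5917 0.1531 0.1515] [np.float64(2.6), np.float64(2.6)]
cover_pivot [315.1, 222.2] 0.51 z0 [0.44  0.084 0.   ]
cover_pivot [225.9, 191.4] 0.75 z0 [0.632 0.121 0.   ]
   tri [0.6057 0.1084 0.134 ] [np.float64(2.3), np.float64(2.3)]
spot [206.3, 200.5] 0.71 z0 [ 0.426 -0.211  0.   ]
spot [382.8, 279.4] 0.56 z0 [ 0.428 -0.222  0.   ]
   tri [ 0.4264 -0.2162  0.0005] [np.float64(5.4), np.float64(5.4)]
pad none
pad [230.5, 204.5] 0.59 z0 [0.602 0.111 0.   ]
cover_knob [339.1, 213.6] 0.66 z0 [0.39  0.136 0.   ]
cover_knob [204.2, 197.4] 0.57 z0 [0.619 0.169 0.   ]
   tri [0.5907 0.1502 0.1524] [np.float64(1.4), np.float64(1.4)]
cover_pivot [312.0, 221.9] 0.68 z0 [0.441 0.076 0.   ]
cover_pivot [229.2, 188.2] 0.66 z0 [0.639 0.114 0.   ]
   tri [0.6111 0.1023 0.1378] [np.float64(1.5), np.float64(1.5)]
spot none
spot [229.2, 204.3] 0.47 z0 [0.602 0.114 0.   ]
pad none
pad [231.7, 203.7] 0.57 z0 [0.603 0.108 0.   ]
model spot [0.57855958 0.10481512 0.11773206] [np.float64(316.4775638634437), np.float64(220.0605439800154)] [np.float64(229.55462813020694), np.float64(205.94386660307993)]
from [0.5465 0.1568 0.2496] dist [-0.1215 -0.3568  0.0004] turn [25.1  0.7 16.5] n 10
[2.51, 0.07, 1.65, -3.47, -1.42, -0.37]
[2.51, 0.07, 1.65, -3.51, -1.34, -0.32]
[2.51, 0.07, 1.65, -3.55, -1.25, -0.27]
[2.51, 0.07, 1.65, -3.58, -1.16, -0.22]
[2.51, 0.07, 1.65, -3.61, -1.06, -0.17]
[2.51, 0.07, 1.65, -3.64, -0.97, -0.14]
[2.51, 0.07, 1.65, -3.67, -0.87, -0.1]
[2.51, 0.07, 1.65, -3.69, -0.76, -0.07]
[2.51, 0.07, 1.65, -3.71, -0.66, -0.04]
[2.51, 0.07, 1.65, -3.73, -0.55, -0.02]
```

View pics/c3.png

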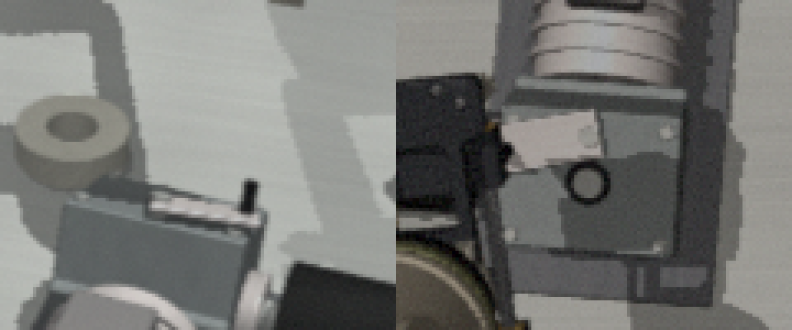

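```bash

python3 -m jog '[[[2.5,0,1.5,-3.5,-1.4,-0.4,9.3],[2.5,0,1.5,-3.5,-1.3,-0.3,9.3],[2.5,0,1.5,-3.6,-1.3,-0.3,9.3],[2.5,0,1.5,-3.6,-1.2,-0.2,9.3],[2.5,0,1.5,-3.6,-1.1,-0.2,9.3]]]'
python3 -m jog '[[[2.5,0,1.5,-3.6,-1,-0.1,9.3],[2.5,0,1.5,-3.7,-0.9,-0.1,9.3],[2.5,0,1.5,-3.7,-0.8,-0.1,9.3],[2.5,0,1.5,-3.7,-0.7,0,9.3],[2.5,0,1.5,-3.7,-0.6,0,9.3]]]'
python3 -m jog '[[[0,0,0,0,0,0,9.3],[0,0,0,0,0,0,9.3]]]'
python3 - <<'E'
from h import *
a=robot.read_camera('scene');b=robot.read_camera('top')
c=np.hstack([cv2.resize(a['img'][110:210,150:260],None,fx=3.6,fy=3.6,interpolation=3),cv2.resize(b['img'][235:335,320:430],None,fx=3.6,fy=3.6,interpolation=3)])
cv2.imwrite('pics/c4.png',c[:,:,::-1])
find(['probe'],[a,b])
# ring location in the unobstructed top image
sub=b['img'][190:220,215:245].astype(int).sum(2)
ys,xs=np.where(sub<110);print(len(xs));print(xs.mean()+215,ys.mean()+190,xs.min()+215,xs.max()+215,ys.min()+190,ys.max()+190)
print(find.__name__,[(n,[(np.round(q['point'],1),round(q['confidence'],2)) for q in robot.pinpoint(b,n)[:2]]) for n in('spot','pad')])
save(b,'c5.png',(200,175,260,235),8)
plan([.425,-.200,.25],tool(80))
print(robot.read_state()['q'])
E
```

```text
t: 8.65
tool_pos: [0.4849, -0.0237, 0.2514]
orientation: [2.146, 2.033, 0.188]
force: [0.8, 0.2, 0.3]
opening: 0.0929
t: 9.07
tool_pos: [0.425, -0.2031, 0.2531]
orientation: [2.41, 1.994, -0.019]
force: [1.0, -0.2, 0.9]
opening: 0.0927
t: 9.23
tool_pos: [0.4254, -0.2029, 0.2522]
orientation: [2.412, 1.991, -0.019]
force: [-0.3, 0.0, -0.3]
opening: 0.0928
probe [205.9, 173.6] 0.65 z0 [ 0.302 -0.264  0.   ]
probe [380.7, 282.5] 0.6 z0 [ 0.422 -0.217  0.   ]
   tri [ 0.4207 -0.2021  0.0816] [np.float64(2.5), np.float64(2.5)]
38
228.42105263157896 204.07894736842104 222 234 199 211
find [('spot', [(array([227.9, 205.8]), 0.7)]), ('pad', [(array([229.5, 205.5]), 0.66)])]
from [ 0.4262 -0.2001  0.2528] dist [-0.0012  0.0001 -0.0028] turn [ 0.2  1.  -0.6] n 1
[0.23, 1.03, -0.59, -0.01, -0.12, 0.28]
[-0.53551076 -0.24665483  1.78901592 -0.01542539  1.58914791 -0.35106722]
```

View pics/c4.png

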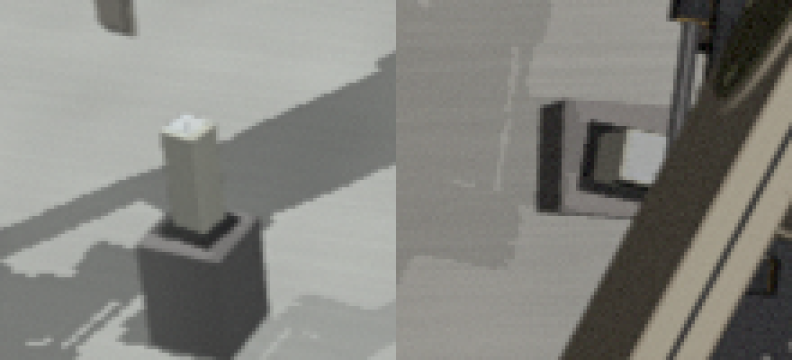

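View pics/c5.png

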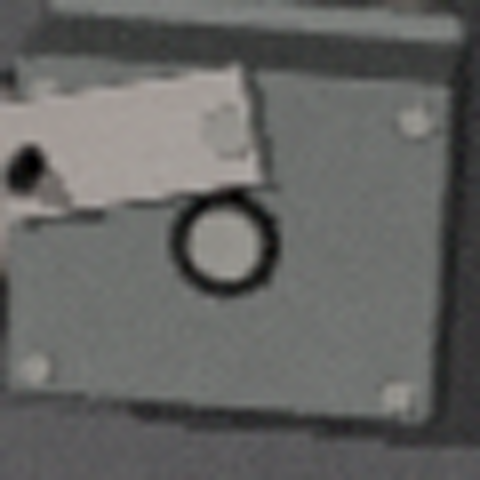

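```bash
python3 - <<'E'
from h import *
a=robot.read_camera('scene');b=robot.read_camera('top')
print(atz(px_ray(a,(202.2,145.2)),.166))
print('spot',[atz(px_ray(b,u),.1177).round(4) for u in((227.7,205.1),(227.9,205.8))])
print('piv',atz(px_ray(b,(228.1,190.8)),.1376))
plan([.426,-.200,.116],tool(80),n=5)
E
```

```text
[ 0.42821504 -0.20168416  0.166     ]
spot [array([0.5804, 0.1085, 0.1177]), array([0.5789, 0.1081, 0.1177])]
piv [0.60571721 0.10605114 0.1376    ]
from [ 0.4261 -0.2004  0.2528] dist [-1.000e-04  4.000e-04 -1.368e-01] turn [ 0.2  1.  -0.6] n 5
[0.04, 0.21, -0.12, 0.06, -0.01, 2.73]
[0.04, 0.21, -0.12, 0.05, -0.01, 2.74]
[0.04, 0.21, -0.12, 0.04, -0.01, 2.74]
[0.04, 0.21, -0.12, 0.03, -0.01, 2.74]
[0.04, 0.21, -0.12, 0.02, -0.0, 2.74]
```

```bash

python3 -m jog '[[[0.2,1,-0.6,0,0,2.5,9],[0,0,0,0.1,0,3.5,7.5],[0,0,0,0,0,3.5,7],[0,0,0,0,0,2.5,6],[0,0,0,0,0,1.7,6]]]' 30
python3 -m jog '[[[0,0,0,0,0,0,6],[0,0,0,0,0,0,4],[0,0,0,0,0,0,2],[0,0,0,0,0,0,2],[0,0,0,0,0,0,2]]]' 30
python3 -m jog '[[[0,0,0,0,0,0,2],[0,0,0,0,0,0,2]]]' 30
```

```text
t: 10.05
tool_pos: [0.4245, -0.1993, 0.1124]
orientation: [-2.405, -2.016, 0.002]
force: [-0.1, 0.3, -0.0]
opening: 0.068
t: 10.47
tool_pos: [0.4271, -0.2014, 0.1175]
orientation: [2.406, 2.015, 0.001]
force: [-0.3, 0.5, -0.2]
opening: 0.038
t: 10.63
tool_pos: [0.4265, -0.2012, 0.1167]
orientation: [2.407, 2.016, -0.0]
force: [-1.7, 0.3, 5.1]
opening: 0.0279
```

```bash

python3 -m jog '[[[0,0,0,0,0,-0.5,2],[0,0,0,0,0,-2,2],[0,0,0,0,0,-2.5,2],[0,0,0,0,0,-2.5,2],[0,0,0,0,0,-2.5,2]]]' 35
python3 -m jog '[[[0,0,0,0,0,-2.5,2],[0,0,0,0,0,-2.5,2],[0,0,0,0,0,-2,2],[0,0,0,0,0,0,2],[0,0,0,0,0,0,2]]]'
python3 - <<'E'
from h import *
s=robot.read_state();print(s['force'],s['opening'])
a=robot.read_camera('scene');b=robot.read_camera('top')
c=np.hstack([cv2.resize(a['img'][80:210,140:270],None,fx=3,fy=3,interpolation=3),cv2.resize(b['img'][235:365,320:450],None,fx=3,fy=3,interpolation=3)])
cv2.imwrite('pics/c6.png',c[:,:,::-1])
find(['probe','tip'],[a,b])
T=R.from_rotvec(s['orientation']);t=s['tool_pos']
print('tip expected px',proj(a,t+T.apply([0,0,.096])),t)
E
```

```text
t: 11.05
tool_pos: [0.4255, -0.2005, 0.2165]
orientation: [-2.408, -2.016, 0.001]
force: [0.1, -0.5, -1.6]
opening: 0.0279
t: 11.47
tool_pos: [0.4265, -0.201, 0.2864]
orientation: [2.407, 2.016, 0.0]
force: [0.4, -0.0, -2.4]
opening: 0.0277
[ 0.38547923 -0.04969131 -2.4478001 ] 0.027722050638688697
probe [197.1, 107.9] 0.73 z0 [-0.131 -0.483  0.   ]
probe [231.6, 204.0] 0.72 z0 [0.603 0.108 0.   ]
   tri [ 0.5879 -0.0074  0.3527] [np.float64(103.3), np.float64(103.3)]
tip none
tip none
tip expected px [np.float64(201.52550601556808), np.float64(135.6139003720568)] [ 0.42649355 -0.20103264  0.28642246]
```

View pics/c6.png

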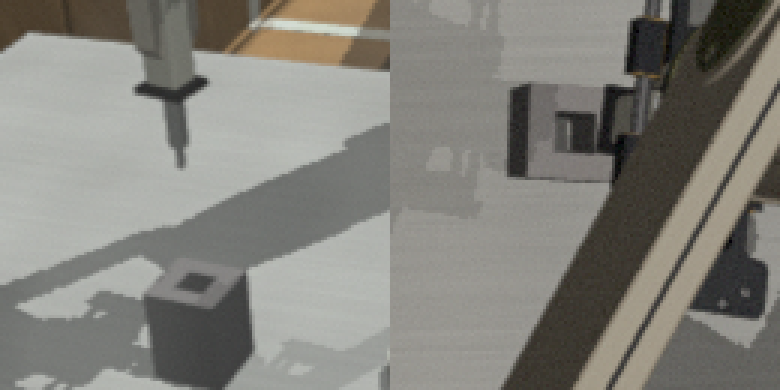

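```bash
python3 - <<'E'
from h import *
a=robot.read_camera('scene')
for X in([.5397,.1161,.1669],[.5368,.116,.1597],[.6057,.1061,.1376],[.6045,.1025,.1376],[.4272,-.1985,.166],[.5797,.1083,.1177]):print(X,np.round(proj(a,X),1))
s=robot.read_state()
sp=np.array([.5797,.1083,.1177]);n=FACE.apply([0,0,1])
plan(sp+n*(.096+.060),tool(90,FACE))
E
```

```text
[0.5397, 0.1161, 0.1669] [327.1 190.2]
[0.5368, 0.116, 0.1597] [327.  192.3]
[0.6057, 0.1061, 0.1376] [315.2 220.6]
[0.6045, 0.1025, 0.1376] [313.5 219.9]
[0.4272, -0.1985, 0.166] [203.6 145.2]
[0.5797, 0.1083, 0.1177] [318.1 220.7]
from [ 0.4255 -0.2004  0.2843] dist [ 0.0885  0.3146 -0.0252] turn [-25.1   1.1  -4.9] n 9
[-2.79, 0.12, -0.55, 3.61, 0.36, 0.28]
[-2.79, 0.12, -0.55, 3.61, 0.38, 0.31]
[-2.79, 0.12, -0.55, 3.61, 0.39, 0.33]
[-2.79, 0.12, -0.55, 3.6, 0.41, 0.36]
[-2.79, 0.12, -0.55, 3.6, 0.43, 0.39]
[-2.79, 0.12, -0.55, 3.59, 0.44, 0.42]
[-2.79, 0.12, -0.55, 3.59, 0.46, 0.45]
[-2.79, 0.12, -0.55, 3.58, 0.47, 0.48]
[-2.79, 0.12, -0.55, 3.57, 0.48, 0.51]
```

```bash

python3 -m jog '[[[-1.5,0.1,-0.5,1.8,0.2,0.1,2],[-2.8,0.1,-0.5,3.4,0.4,0.3,2],[-2.8,0.1,-0.5,3.6,0.4,0.3,2],[-2.8,0.1,-0.6,3.6,0.4,0.3,2],[-2.8,0.1,-0.6,3.6,0.4,0.3,2]]]'
python3 -m jog '[[[-2.8,0.1,-0.6,3.6,0.4,0.4,2],[-2.8,0.1,-0.6,3.6,0.5,0.4,2],[-2.8,0.1,-0.6,3.5,0.5,0.5,2],[-2.8,0.1,-0.5,2.8,0.5,0.5,2],[-1.5,0.1,-0.3,1.8,0.4,0.5,2]]]'
python3 -m jog '[[[0,0,0,0,0,0,2],[0,0,0,0,0,0,2],[0,0,0,0,0,0,2]]]'
cat >> h.py <<'E'
SP=np.array([.5788,.105,.1177]);NN=FACE.apply([0,0,1])
def status():
    s=robot.read_state();T=R.from_rotvec(s['orientation']);tip=s['tool_pos']+T.apply([0,0,.0967])
    print('tip in spot frame mm',(1000*FACE.inv().apply(tip-SP)).round(1),'tilt err deg',np.degrees(np.arccos(-T.apply([0,0,1])@NN)).round(2),'F face',FACE.inv().apply(s['force']).round(2),'open',s['opening'].round(4),'t',s['t'])
    return s,tip
E
python3 - <<'E'
from h import *
status();plan(SP+NN*(.0967+.020),tool(90,FACE))
E
```

```text
t: 12.23
tool_pos: [0.4697, -0.0443, 0.274]
orientation: [2.231, 1.958, 0.224]
force: [0.3, 0.4, -2.3]
opening: 0.028
t: 12.65
tool_pos: [0.5151, 0.1063, 0.2593]
orientation: [2.044, 1.887, 0.425]
force: [1.3, -0.5, -1.6]
opening: 0.028
t: 12.9
tool_pos: [0.5153, 0.1029, 0.2599]
orientation: [2.047, 1.886, 0.419]
force: [-0.1, -0.6, -1.7]
opening: 0.0275Traceback (most recent call last):
  File "<stdin>", line 2, in <module>
  File "h.py", line 48, in status
    print('tip in spot frame mm',(1000*FACE.inv().apply(tip-SP)).round(1),'tilt err deg',np.degrees(np.arccos(-T.apply([0,0,1])@NN)).round(2),'F face',FACE.inv().apply(s['force']).round(2),'open',s['opening'].round(4),'t',s['t'])
                                                                                                                                                                                                    ^^^^^^^^^^^^^^^^^^
AttributeError: 'float' object has no attribute 'round'
```

```bash
sed -i "s/s\['opening'\].round(4)/round(s['opening'],4)/" h.py
python3 - <<'E'
from h import *
status();plan(SP+NN*(.0967+.020),tool(90,FACE),n=3)
E
```

```text
tip in spot frame mm [ 3.5 -7.8 58.8] tilt err deg 0.32 F face [-0.73 -0.61 -1.55] open 0.0275 t 12.9
from [0.5153 0.1029 0.2599] dist [ 0.0143  0.0065 -0.0364] turn [0.3 0.1 0.4] n 3
[0.11, 0.02, 0.14, 0.26, -0.1, 1.29]
[0.11, 0.02, 0.14, 0.26, -0.1, 1.29]
[0.11, 0.02, 0.14, 0.26, -0.1, 1.29]
```

```bash

python3 -m jog '[[[0.1,0,0.1,0.3,-0.1,1.3,2],[0.1,0,0.1,0.3,-0.1,1.3,2],[0.1,0,0.2,0.2,-0.1,1.3,2],[0,0,0,0,0,0,2],[0,0,0,0,0,0,2]]]'
python3 -m jog '[[[0,0,0,0,0,0,2],[0,0,0,0,0,0,2]]]'
python3 - <<'E'
from h import *
s,tip=status()
a=robot.read_camera('scene');b=robot.read_camera('top')
status()
print('tip px',proj(a,tip),proj(b,tip),'spot px',proj(a,SP),proj(b,SP))
find(['tip','spot','cover_knob'],[a,b])
c=np.hstack([cv2.resize(a['img'][150:250,265:365],None,fx=4,fy=4,interpolation=3),cv2.resize(b['img'][160:260,180:280],None,fx=4,fy=4,interpolation=3)])
cv2.imwrite('pics/c7.png',c[:,:,::-1])
E
```

```text
t: 13.32
tool_pos: [0.53, 0.1087, 0.2231]
orientation: [2.06, 1.881, 0.415]
force: [0.1, -0.1, -1.9]
opening: 0.0281
t: 13.48
tool_pos: [0.5307, 0.1095, 0.2251]
orientation: [2.058, 1.88, 0.42]
force: [-0.4, 1.2, -0.9]
opening: 0.028
tip in spot frame mm [ 1.9  0.1 21. ] tilt err deg 0.19 F face [-0.81  1.18 -0.61] open 0.028 t 13.4833
tip in spot frame mm [ 1.8  0.5 20.9] tilt err deg 0.19 F face [-0.08  0.38 -1.89] open 0.0277 t 13.5833
tip px [np.float64(318.1935093187884), np.float64(210.30667938343242)] [np.float64(228.38407901728175), np.float64(207.716466469479)] spot px [np.float64(316.54565101862613), np.float64(220.16003641631391)] [np.float64(229.46271720286464), np.float64(205.83044811097392)]
tip [314.5, 207.0] 0.4 z0 [0.379 0.071 0.   ]
tip none
spot [127.4, 287.2] 0.3 z0 [ 0.748 -0.248  0.   ]
spot none
cover_knob [124.3, 288.1] 0.7 z0 [ 0.752 -0.252  0.   ]
cover_knob [232.5, 205.2] 0.71 z0 [0.6   0.106 0.   ]
   tri [ 0.7067 -0.0393  0.0908] [np.float64(185.4), np.float64(185.4)]
```

View pics/c7.png

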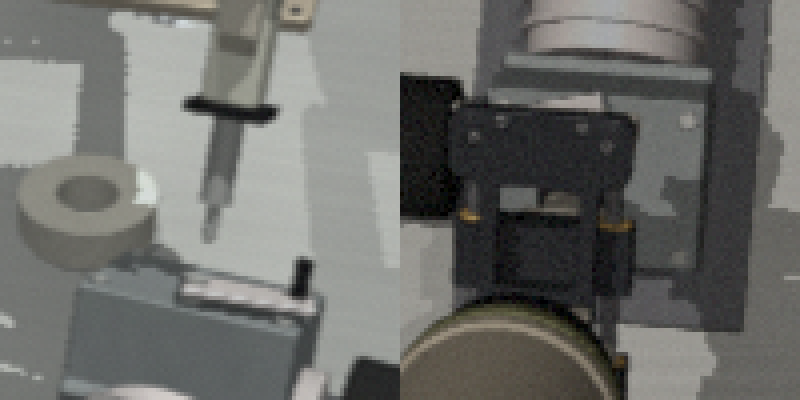

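```bash
python3 - <<'E'
from h import *
a=robot.read_camera('scene');b=robot.read_camera('top')
mid=SP-NN*.003
print('scene edge L,R model',[np.round(proj(a,mid+FACE.apply([.045,y,0])),1) for y in(-.055,.055)],'far',[np.round(proj(a,mid+FACE.apply([-.045,y,0])),1) for y in(-.055,.055)])
print('top corners',[np.round(proj(b,mid+FACE.apply([x,y,0])),1) for x in (.045,-.045) for y in(.055,-.055)])
piv=SP+FACE.apply([.032,0,.007])
for th in(1.25,1.35,1.45):
    k=piv+FACE.apply([-.05*np.cos(th),.05*np.sin(th),.02]);kb=piv+FACE.apply([-.05*np.cos(th),.05*np.sin(th),0]);print(th,np.round(proj(a,k),1),np.round(proj(a,kb),1),'top',np.round(proj(b,k),1))
save(a,'c8.png',(275,195,355,255),10)
E
```

```text
scene edge L,R model [array([284. , 220.2]), array([339.5, 232.9])] far [array([296.1, 211.8]), array([346.5, 222.9])]
top corners [array([203. , 181.8]), array([258.1, 185.6]), array([201.7, 224.8]), array([255.6, 228.5])]
1.25 [340.9 213.8] [339.  223.7] top [204.2 199.9]
1.35 [341.2 214.4] [339.3 224.4] top [203.6 197.4]
1.45 [341.2 215. ] [339.3 225. ] top [203.2 195. ]
```

View pics/c8.png

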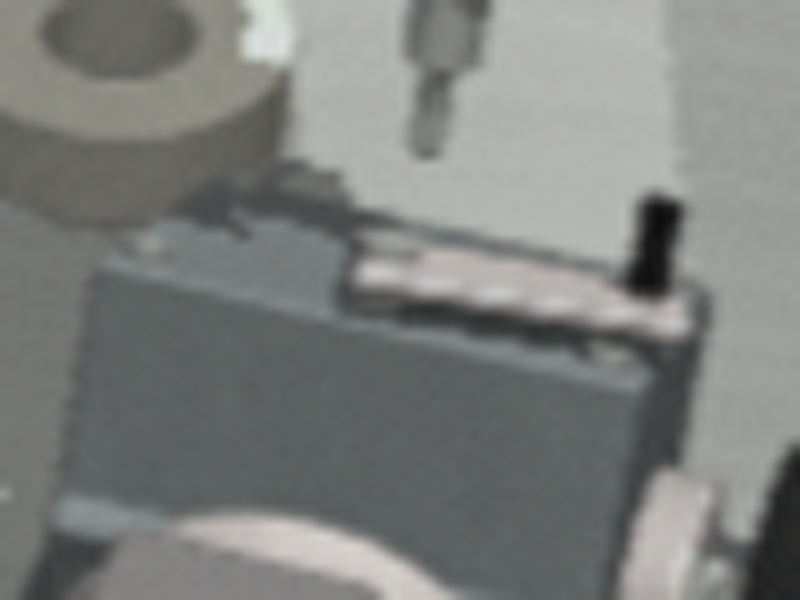

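```bash

python3 -m jog '[[[0,0,0,0.05,-0.1,0.5,2],[0,0,0,0,0,0.5,2],[0,0,0,0,0,0.4,2],[0,0,0,0,0,0.2,2],[0,0,0,0,0,0.1,2]]]'
python3 -m jog '[[[0,0,0,0,0,0,2],[0,0,0,0,0,0,2],[0,0,0,0,0,0,2]]]'
cat > f.py <<'E'
from h import *
f=[]
for i in range(6):
    s=robot.read_state();f.append(FACE.inv().apply(s['force']));robot.read_camera('scene')
status();print(np.mean(f,0).round(2),np.std(f,0).round(2))
E
python3 f.py
```

```text
t: 14.4
tool_pos: [0.5363, 0.1098, 0.2068]
orientation: [2.058, 1.882, 0.417]
force: [0.1, -0.4, -2.2]
opening: 0.0283
t: 14.65
tool_pos: [0.5367, 0.11, 0.2081]
orientation: [2.057, 1.881, 0.419]
force: [0.4, -0.8, -1.0]
opening: 0.028
tip in spot frame mm [-0.1  1.1  3.1] tilt err deg 0.11 F face [-0.24 -0.25 -2.39] open 0.028 t 14.95
[-0.6   0.11 -1.66] [0.5  0.58 0.44]
```

```bash

python3 -m jog '[[[0,0,0,0,0.08,0.1,2],[0,0,0,0,0,0.2,2],[0,0,0,0,0,0,2],[0,0,0,0,0,0,2]]]'
python3 f.py
python3 -m jog '[[[0,0,0,0,0,0.1,2],[0,0,0,0,0,0.1,2],[0,0,0,0,0,0,2],[0,0,0,0,0,0,2]]]'
python3 f.py
```

```text
t: 15.28
tool_pos: [0.5386, 0.1097, 0.2055]
orientation: [2.058, 1.881, 0.418]
force: [-0.4, -0.1, -1.6]
opening: 0.0281
tip in spot frame mm [0.6 1.1 0. ] tilt err deg 0.11 F face [-0.2   0.55 -0.84] open 0.0281 t 15.5833
[-0.61 -0.26 -1.01] [0.33 0.48 0.89]
t: 15.92
tool_pos: [0.5395, 0.1097, 0.2038]
orientation: [2.058, 1.881, 0.419]
force: [0.2, 0.1, -0.9]
opening: 0.0279
tip in spot frame mm [ 0.6  1.1 -2. ] tilt err deg 0.1 F face [-0.77 -1.3  -0.26] open 0.0281 t 16.2167
[-0.73 -0.41  0.13] [0.58 0.48 0.69]
```

```bash

python3 -m jog '[[[0,0,0,0,0,0.1,2],[0,0,0,0,0,0.1,2],[0,0,0,0,0,0.1,2],[0,0,0,0,0,0,2],[0,0,0,0,0,0,2]]]'
sed -i 's/range(6)/range(16)/' f.py; python3 f.py
python3 - <<'E'
from h import *
a=robot.read_camera('scene');b=robot.read_camera('top')
find(['cover_knob','sanitiser','label_roll','carton'],[a,b])
c=np.hstack([cv2.resize(a['img'][185:245,290:350],None,fx=6,fy=6,interpolation=3),cv2.resize(b['img'][160:260,180:280],None,fx=3.6,fy=3.6,interpolation=3)])
cv2.imwrite('pics/c9.png',c[:,:,::-1])
E
```

```text
t: 16.63
tool_pos: [0.5408, 0.1096, 0.201]
orientation: [2.058, 1.881, 0.419]
force: [-2.3, -0.2, 1.4]
opening: 0.0284
tip in spot frame mm [ 0.6  1.1 -5. ] tilt err deg 0.1 F face [-0.46  0.3   1.56] open 0.0279 t 17.4333
[-0.82 -0.35  1.85] [0.45 0.3  0.41]
cover_knob [340.9, 213.5] 0.56 z0 [0.389 0.141 0.   ]
cover_knob none
sanitiser [409.1, 220.9] 0.82 z0 [0.375 0.308 0.   ]
sanitiser none
label_roll [287.3, 202.7] 0.79 z0 [ 0.379 -0.002  0.   ]
label_roll [282.2, 297.6] 0.6 z0 [0.394 0.    0.   ]
   tri [0.3938 0.0011 0.0109] [np.float64(0.5), np.float64(0.5)]
carton [123.1, 286.7] 0.55 z0 [ 0.749 -0.257  0.   ]
carton [386.0, 136.9] 0.57 z0 [ 0.752 -0.246  0.   ]
   tri [ 0.7523 -0.2489  0.005 ] [np.float64(3.9), np.float64(3.9)]
```

View pics/c9.png

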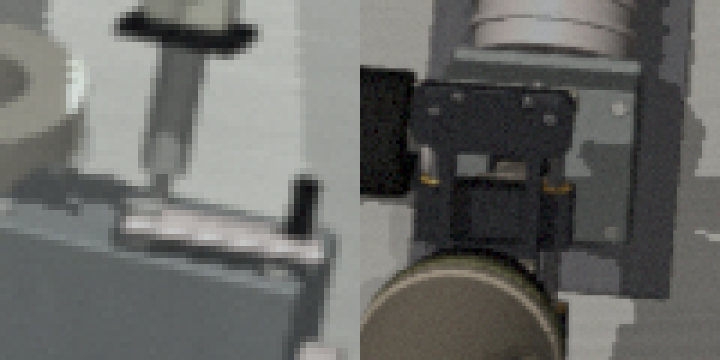

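```bash
python3 -c "
from h import *
status();print(robot.close_job())"
```

```text
tip in spot frame mm [ 0.6  1.1 -5. ] tilt err deg 0.11 F face [-1.2  -0.49  2.71] open 0.0277 t 17.9333
the job is handed in; nothing more can be done
None
```

The job is handed in at about 18 s, with the probe still gripped and its tip pressed on the measuring spot. No verdict is reported back.

**What I did:** I caged the cover's knob between the fingers and swung it along its arc to about 1.35 rad (77 degrees). Then I lifted the probe from its stand, tilted it to the face's slope and lowered it onto the spot in small steps.

**Last checks:**
- **Push:** the force along the face normal rose about 3.5 N, which fits the tip being about 5 mm in, or halfway. That depth is also what the arm's geometry gives, so the contact is at the disc's height and not on the face beside it.
- **Square and centred:** the tool is within about 0.1 degrees of my estimate of the face's normal. The tip is within about 1 mm of my working estimate of the spot, itself good to about 2–3 mm.
- **Grip:** the opening stayed at about 28 mm.
- **Bystanders:** the label roll and carton were found where they started, within the networks' few-millimetre scatter. The bottle was found in place by the scene camera only.
- **Cover:** in the scene picture the knob is still at its swung-aside position.

**Failed or disagreeing:**
- The two cameras differed by about 3 mm sideways. I settled it by comparing where each camera placed the probe and the gearbox.
- The networks often missed or misplaced the spot and tip. In the final top view the gripper hides the contact, so I could not see the tip on the disc directly.
- In that same top picture the knob and bottle were not found either.

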